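# Clamp the glued model walls and slide them in to dry

## Task

Pull the drying cabinet's tray out to its stop, then clip every spring clamp on the bench onto the front edge of one of the upright glued walls standing on the tray, each clamp on a wall of its own, lying level with its handles towards the front of the tray. When all of them hold, push the tray fully home with the clamps on, and leave the other things on the bench where they are.

Things in the scene. Friction and masses are not known exactly. Their poses are not given: they have to be found in the camera images.
- tray (a joint): sliding tray of the drying cabinet: 0 = fully home, 0.12 m at its outer stop (slides along its own -x, towards the robot). It stays where it is left (about 3 N of friction). May start up to 10 mm open. Its front lip is 8 mm thick, its top 36 mm above the bench.
- cabinet: grey open-fronted drying cabinet, fixed, 400 mm wide, 190 mm deep, 140 mm high; inside 128 mm high. Origin: middle of its open front, on the bench; x points into it, away from the robot, y left. With the tray home, the outside of the tray's front lip stands 50 mm in front of the origin.
- tray_handle (a point): middle of the tray's steel bar handle: bar 10 mm thick, 110 mm long across the front, its axis 48 mm in front of the tray's lip and 30 mm above the bench, free space above, below and behind. Axes as the cabinet's: x into the cabinet, y left along the bar, z up.
- wall0_edge (a point): upright glued wall 1 of 4 from the left (92 mm apart), fixed on the tray: two sheets, white and terracotta, 10 mm thick together, 40 mm deep, 60 mm high. Point: foot of its front vertical edge, on the tray floor, 14 mm above the bench. Axes: x into the wall, away from the robot, y left, z up. 104 mm of clear floor from this edge to the inside of the front lip.
- wall1_edge (a point): upright glued wall 2 of 4 from the left (92 mm apart), fixed on the tray: two sheets, white and terracotta, 10 mm thick together, 40 mm deep, 60 mm high. Point: foot of its front vertical edge, on the tray floor, 14 mm above the bench. Axes: x into the wall, away from the robot, y left, z up. 104 mm of clear floor from this edge to the inside of the front lip.
- wall2_edge (a point): upright glued wall 3 of 4 from the left (92 mm apart), fixed on the tray: two sheets, white and terracotta, 10 mm thick together, 40 mm deep, 60 mm high. Point: foot of its front vertical edge, on the tray floor, 14 mm above the bench. Axes: x into the wall, away from the robot, y left, z up. 104 mm of clear floor from this edge to the inside of the front lip.
- wall3_edge (a point): upright glued wall 4 of 4 from the left (92 mm apart), fixed on the tray: two sheets, white and terracotta, 10 mm thick together, 40 mm deep, 60 mm high. Point: foot of its front vertical edge, on the tray floor, 14 mm above the bench. Axes: x into the wall, away from the robot, y left, z up. 104 mm of clear floor from this edge to the inside of the front lip.
- clamp0: black plastic spring clamp lying flat, 116 mm long, 24 mm thick, 80 g. Origin: on the pivot axis, at the underside; z = pivot axis, up; x to the jaws. Handles from x = -10 to -62 mm; at x = -42 mm 52 mm wide over their outer faces, squeezed 34 mm (limit, handles parallel, about 15 N). The frame turns with the half at +y: centre line = body yaw minus half of the spring joint's value. Absent: None.
- clamp0_jaw (a point): point midway between the clamp's jaw pads at half thickness, 45 mm from the pivot. The pads reach from 36 to 54 mm ahead of the pivot; an edge can go in as far as 15 mm from the pivot. The jaws open to 24 mm with the handles fully squeezed and spring shut to 4 mm when let go.
- clamp0_spring (a joint): opening of the clamp: 0 = jaws shut, about 0.13 rad with a 10 mm wall between them, 0.44 fully squeezed open
- clamp1: black plastic spring clamp lying flat, 116 mm long, 24 mm thick, 80 g. Origin: on the pivot axis, at the underside; z = pivot axis, up; x to the jaws. Handles from x = -10 to -62 mm; at x = -42 mm 52 mm wide over their outer faces, squeezed 34 mm (limit, handles parallel, about 15 N). The frame turns with the half at +y: centre line = body yaw minus half of the spring joint's value. Absent: None.
- clamp1_jaw (a point): point midway between the clamp's jaw pads at half thickness, 45 mm from the pivot. The pads reach from 36 to 54 mm ahead of the pivot; an edge can go in as far as 15 mm from the pivot. The jaws open to 24 mm with the handles fully squeezed and spring shut to 4 mm when let go.
- clamp1_spring (a joint): opening of the clamp: 0 = jaws shut, about 0.13 rad with a 10 mm wall between them, 0.44 fully squeezed open
- clamp2: black plastic spring clamp lying flat, 116 mm long, 24 mm thick, 80 g. Origin: on the pivot axis, at the underside; z = pivot axis, up; x to the jaws. Handles from x = -10 to -62 mm; at x = -42 mm 52 mm wide over their outer faces, squeezed 34 mm (limit, handles parallel, about 15 N). The frame turns with the half at +y: centre line = body yaw minus half of the spring joint's value. Absent: None.
- clamp2_jaw (a point): point midway between the clamp's jaw pads at half thickness, 45 mm from the pivot. The pads reach from 36 to 54 mm ahead of the pivot; an edge can go in as far as 15 mm from the pivot. The jaws open to 24 mm with the handles fully squeezed and spring shut to 4 mm when let go.
- clamp2_spring (a joint): opening of the clamp: 0 = jaws shut, about 0.13 rad with a 10 mm wall between them, 0.44 fully squeezed open
- clamp3: black plastic spring clamp lying flat, 116 mm long, 24 mm thick, 80 g. Origin: on the pivot axis, at the underside; z = pivot axis, up; x to the jaws. Handles from x = -10 to -62 mm; at x = -42 mm 52 mm wide over their outer faces, squeezed 34 mm (limit, handles parallel, about 15 N). The frame turns with the half at +y: centre line = body yaw minus half of the spring joint's value. Absent: None.
- clamp3_jaw (a point): point midway between the clamp's jaw pads at half thickness, 45 mm from the pivot. The pads reach from 36 to 54 mm ahead of the pivot; an edge can go in as far as 15 mm from the pivot. The jaws open to 24 mm with the handles fully squeezed and spring shut to 4 mm when let go.
- clamp3_spring (a joint): opening of the clamp: 0 = jaws shut, about 0.13 rad with a 10 mm wall between them, 0.44 fully squeezed open
- glue: bystander, to be left where it is: white glue bottle, 64 mm across, 170 mm tall; origin under its centre
- mug: bystander, to be left where it is: white mug, 80 mm across, 90 mm tall; origin under its centre
- sandblock: bystander, to be left where it is: cork sanding block 70 x 35 x 28 mm lying between the clamps; origin under its centre
- paintpot: bystander, to be left where it is: amber glass paint pot, 48 mm across, 50 mm tall; origin under its centre
- wagon: bystander, to be left where it is: grey open model wagon, 150 x 60 x 68 mm; origin under its centre
There are look-alikes about, which are no part of the job. What is shaped like the clamp3 but orange or red is not meant. What is shaped like the clamp0 but pink is not meant.

How it is judged (in metres and radians):
On the way, in this order (a step that is already met when the one before it is completed fails the run):
1. the tray is pulled out to its stop (value of joint tray above 0.112 m), for 0.2 s.
2. every clamp is clipped onto the front edge of a wall of its own and let go, with the tray out (value of joint clamp0_spring between 0.06 and 0.24 rad and angle between clamp0's own x axis and vertical between 1.2 and 1.94 rad and x of each of clamp0_jaw, clamp1_jaw, clamp2_jaw, clamp3_jaw in the frame of wall0_edge above 0.002 m and x of each of clamp0, clamp1, clamp2, clamp3 in the frame of wall0_edge below 0 m and (horizontal distance between clamp0_jaw and wall0_edge below 0.036 m or horizontal distance between clamp0_jaw and wall1_edge below 0.036 m or horizontal distance between clamp0_jaw and wall2_edge below 0.036 m or horizontal distance between clamp0_jaw and wall3_edge below 0.036 m) and value of joint clamp1_spring between 0.06 and 0.24 rad and angle between clamp1's own x axis and vertical between 1.2 and 1.94 rad and (horizontal distance between clamp1_jaw and wall0_edge below 0.036 m or horizontal distance between clamp1_jaw and wall1_edge below 0.036 m or horizontal distance between clamp1_jaw and wall2_edge below 0.036 m or horizontal distance between clamp1_jaw and wall3_edge below 0.036 m) and value of joint clamp2_spring between 0.06 and 0.24 rad and angle between clamp2's own x axis and vertical between 1.2 and 1.94 rad and (horizontal distance between clamp2_jaw and wall0_edge below 0.036 m or horizontal distance between clamp2_jaw and wall1_edge below 0.036 m or horizontal distance between clamp2_jaw and wall2_edge below 0.036 m or horizontal distance between clamp2_jaw and wall3_edge below 0.036 m) and value of joint clamp3_spring between 0.06 and 0.24 rad and angle between clamp3's own x axis and vertical between 1.2 and 1.94 rad and (horizontal distance between clamp3_jaw and wall0_edge below 0.036 m or horizontal distance between clamp3_jaw and wall1_edge below 0.036 m or horizontal distance between clamp3_jaw and wall2_edge below 0.036 m or horizontal distance between clamp3_jaw and wall3_edge below 0.036 m) and horizontal distance between clamp0_jaw and clamp1_jaw above 0.05 m and horizontal distance between each of clamp0_jaw, clamp1_jaw and clamp2_jaw above 0.05 m and horizontal distance between each of clamp0_jaw, clamp1_jaw, clamp2_jaw and clamp3_jaw above 0.05 m and value of joint tray above 0.06 m), for 0.2 s.
3. the tray is pushed home (value of joint tray below 0.007 m), for 0.2 s.
At the end, for the whole second after the job is handed in: The tray is home (within 7 mm); every clamp holds the front edge of a wall of its own (spring 0.06 to 0.24 rad, jaw point 2 to 36 mm behind the edge), its pivot in front of the walls, level within 20 degrees, let go and at rest (value of joint tray below 0.007 m and value of joint clamp0_spring between 0.06 and 0.24 rad and angle between clamp0's own x axis and vertical between 1.2 and 1.94 rad and x of each of clamp0_jaw, clamp1_jaw, clamp2_jaw, clamp3_jaw in the frame of wall0_edge above 0.002 m and x of each of clamp0, clamp1, clamp2, clamp3 in the frame of wall0_edge below 0 m and (horizontal distance between clamp0_jaw and wall0_edge below 0.036 m or horizontal distance between clamp0_jaw and wall1_edge below 0.036 m or horizontal distance between clamp0_jaw and wall2_edge below 0.036 m or horizontal distance between clamp0_jaw and wall3_edge below 0.036 m) and value of joint clamp1_spring between 0.06 and 0.24 rad and angle between clamp1's own x axis and vertical between 1.2 and 1.94 rad and (horizontal distance between clamp1_jaw and wall0_edge below 0.036 m or horizontal distance between clamp1_jaw and wall1_edge below 0.036 m or horizontal distance between clamp1_jaw and wall2_edge below 0.036 m or horizontal distance between clamp1_jaw and wall3_edge below 0.036 m) and value of joint clamp2_spring between 0.06 and 0.24 rad and angle between clamp2's own x axis and vertical between 1.2 and 1.94 rad and (horizontal distance between clamp2_jaw and wall0_edge below 0.036 m or horizontal distance between clamp2_jaw and wall1_edge below 0.036 m or horizontal distance between clamp2_jaw and wall2_edge below 0.036 m or horizontal distance between clamp2_jaw and wall3_edge below 0.036 m) and value of joint clamp3_spring between 0.06 and 0.24 rad and angle between clamp3's own x axis and vertical between 1.2 and 1.94 rad and (horizontal distance between clamp3_jaw and wall0_edge below 0.036 m or horizontal distance between clamp3_jaw and wall1_edge below 0.036 m or horizontal distance between clamp3_jaw and wall2_edge below 0.036 m or horizontal distance between clamp3_jaw and wall3_edge below 0.036 m) and horizontal distance between clamp0_jaw and clamp1_jaw above 0.05 m and horizontal distance between each of clamp0_jaw, clamp1_jaw and clamp2_jaw above 0.05 m and horizontal distance between each of clamp0_jaw, clamp1_jaw, clamp2_jaw and clamp3_jaw above 0.05 m and linear speed of each of clamp0, clamp1, clamp2, clamp3 below 0.02 m/s); the robot touches nothing.
It fails at once if a bystander is moved more than 40 mm (distance of any of glue, mug, sandblock, paintpot, wagon from where it was at the start of the episode above 0.04 m).
Of clamp0, clamp1, clamp2, clamp3 only 3 to 4 are there at a start; the rules pass over those that are not, and their reading is None.
At some moment in a run one of clamp0, clamp1, clamp2, clamp3 may be knocked a few centimetres aside while the robot is not near it.
It also fails if it takes over 210 s, if anything falls off the work surface, if the arm or the gripper's body presses on something with over 40 N, if the wrist force passes 120 N, or if a joint passes its speed limit or range.

## Robot

A 7-joint arm with a two-finger parallel gripper is mounted at the origin on the work surface. World frame = base frame: x ahead of the robot, y to its left, z up, the work surface at z = 0. Lengths are in m, angles in degrees, forces in N, time in s.
With the tool pointing down it reaches from about 0.4 to 0.9 m from the base axis. Payload 5.5 kg.
Tool frame: the origin (TCP) lies at the centre of the arm's flange, where the gripper is bolted on; the fingertips stand 178 mm ahead of it and the grasp point (between the pads) lies 159 mm ahead of it; z points along the fingers, y is the line along which they close (so a half turn about z gives the same grasp; the last joint's range is limited). The gripper opens to 92 mm and grips with 3 to 60 N. Pads are 19 mm wide; open, the fingers measure 130 mm over their backs; the gripper's body (75 mm by 190 mm) begins 47 mm behind the grasp point.
Start: joints at [-52.93, 28.699, -24.465, 88.831, 12.651, 65.22, -12.049], TCP at [0.243, 0.603, 0.405] pointing down, gripper open.
Joint ranges: [-164.97, 164.97], [-17.58, 116.51], [-87.97, 89.64], [11.32, 138.91], [-80.73, 260.73], [10.89, 115.49], [-147.41, 147.41]. Speed limits (degrees/s): [147.25, 147.25, 180, 180, 180, 180, 180].

## Interface

Orientations are given as a 3x3 rotation matrix whose columns are the frame's x, y, z axes.
In Python, from rig import env gives the robot as it stands.
- The arm moves only by the shell command python3 -m inch 'ROWS' [FORCE]. ROWS is JSON, one flat list of numbers, 7 for each row, row after row: the opening, from 0 (shut) to 1 (fully open), then the shift along the tool's x, y, z in mm, then the turn, a rotation vector about the tool's x, y, z in rad. A call has 1 to 5 rows; each row is the pose to reach, as a shift and turn from the pose commanded when the call began, along the tool's axes at that moment; what a row does not reach only later rows make up. A row lasts 1/8 s, in which the tool goes at most 62.5 mm and 10.7 degrees, less where a joint would pass 70% of its speed; a pose out of reach is approached as far as the arm can. A call with a gripper value outside its range is refused whole. The fingers move at their own pace and stop on an object; FORCE is the grip in N (left out, the last holds). Time passes only in rows, so rows that repeat a pose let the fingers close. It gives the time, the measured TCP pose, the force, the opening and the grip force at its end, in the units of the state.
- env.get_obs(): the state, without advancing time (a new reading comes with each control period).
- env.get_image(name): name is "side" or "top"; returns a dict with "frame" (384x512x3 uint8, red, green, blue), "K" (3x3 intrinsics, pixels), "eye" and "attitude" of the camera in the world. Camera axes: x right, y down, z forward; pixel columns grow to the right and rows downward; lengths in m; the calibration is good to about 2 mm. A picture is of the moment at which its call begins. There is no depth.
- env.sign_off(): hands the job in; it is judged then, once.
Trained networks look in a picture, given as the dict that the camera call returned (one of the last four; its "shot" number tells which), for a name from the list of things; names that differ only in an ending like _2 or _b are one class to them, and where a whole thing is asked for, a point or a joint stands for the part that bears it (a point fixed in the world has none). Each returns a list of dicts, best first, with "conf" (0 to 1); they miss things now and then, are a little off and sometimes report something else, mostly with a low value. They report only what shows in the picture. A call takes as long as a camera call. They do not tell look-alikes from the thing itself.
- env.cut_out(picture, label): "mask" (384x512 bool, what is visible of it).
- env.place_of(picture, label): "point" ([x, y, z] in m, in the coordinates of the camera as it stood for that picture, good to about 4 mm: a listed point, or the origin of a listed thing).
The state is a dict: "time": time; "joints": joint angles; "qd": joint speeds; "effort": joint torques, N m; "tool_pos": TCP position; "tool_rot": TCP orientation; "ft_force": force on the tool from outside, world axes, zero at the start; "moment": the same for the moment, N m; "grip_width": finger opening in m; "grasp_force": force on a finger pad.
Only numpy, scipy, OpenCV 4.12 (cv2) and the standard library are available. Lean on these libraries where they do the work, as an engineer would, in place of code of your own. Each camera call takes 0.05 s, during which the arm holds its last target. There are 200 camera calls.

## Working session

There is one attempt and no reset: what is moved stays moved. The work goes in short steps, Python scripts to look and compute and a shell command to move; the robot and the scene stay as the last step left them, time stands still between calls to the robot, and variables do not carry over. Pictures are saved under pics/ and viewed, at most 14 in all, crops included, and the job is handed in when it is done.

```bash
ls; mkdir -p pics; cat > h.py <<'E'
import numpy as np, cv2
from rig import env
def shot(n,save=None):
    p=env.get_image(n)
    if save: cv2.imwrite('pics/'+save+'.png',p['frame'][:,:,::-1])
    return p
def w(p,c): return np.array(p['attitude'])@np.array(c)+np.array(p['eye'])
def proj(p,X):
    c=np.array(p['attitude']).T@(np.array(X)-np.array(p['eye'])); u=np.array(p['K'])@c; return u[:2]/u[2]
def ray(p,uv,z):
    d=np.array(p['attitude'])@np.linalg.inv(np.array(p['K']))@np.array([uv[0],uv[1],1.]); e=np.array(p['eye'])
    return e+d*(z-e[2])/d[2]
E
python3 - <<'E'
from h import *
np.set_printoptions(precision=3,suppress=True)
o=env.get_obs(); print(o['tool_pos'],np.array(o['tool_rot']),o['grip_width'],o['time'])
for n in('top','side'):
    p=shot(n,n+'0'); print(n,p['eye'],p['attitude'],p['K'])
    for l in ['cabinet','tray_handle','wall0_edge','wall1_edge','wall2_edge','wall3_edge','clamp0','clamp0_jaw','clamp1','glue','mug','sandblock','paintpot','wagon']:
        r=env.place_of(p,l)
        for d in r[:7]:
            X=w(p,d['point']); print(l,round(d['conf'],2),X,proj(p,X).round())
E
```

```text
pics
[0.243 0.602 0.404] [[-0.927  0.374 -0.001]
 [ 0.374  0.927 -0.002]
 [ 0.    -0.002 -1.   ]] 0.09196113635204485 0.0
top [ 0.333 -0.006  1.617] [[ 0.007 -0.995  0.102]
 [-1.    -0.007 -0.   ]
 [ 0.001 -0.102 -0.995]] [[463.496   0.    248.544]
 [  0.    463.496 190.422]
 [  0.      0.      1.   ]]
cabinet 0.86 [0.641 0.234 0.004] [181. 150.]
tray_handle 0.9 [0.539 0.234 0.027] [179. 178.]
wall0_edge 0.76 [0.695 0.373 0.011] [141. 134.]
wall1_edge 0.62 [0.698 0.278 0.014] [168. 133.]
wall2_edge 0.83 [0.697 0.187 0.013] [194. 134.]
wall3_edge 0.9 [0.694 0.098 0.015] [219. 135.]
clamp0 0.84 [ 0.185 -0.333  0.003] [343. 282.]
clamp0 0.83 [ 0.606 -0.305  0.005] [333. 161.]
clamp0 0.76 [ 0.43  -0.131  0.006] [284. 210.]
clamp0 0.69 [ 0.622 -0.153  0.002] [290. 156.]
clamp0 0.66 [ 0.437 -0.302 -0.003] [333. 209.]
clamp0 0.48 [0.329 0.065 0.002] [228. 239.]
clamp0_jaw 0.63 [ 0.476 -0.134  0.012] [285. 197.]
clamp0_jaw 0.62 [ 0.642 -0.33   0.011] [341. 151.]
clamp0_jaw 0.53 [ 0.504 -0.504  0.   ] [390. 190.]
clamp1 0.84 [ 0.185 -0.333  0.003] [343. 282.]
clamp1 0.83 [ 0.606 -0.305  0.005
[... 1283 characters left out ...]
mp0 0.86 [ 0.431 -0.13  -0.001] [242. 222.]
clamp0 0.57 [ 0.603 -0.305 -0.003] [298. 260.]
clamp0 0.56 [ 0.185 -0.332 -0.001] [162. 273.]
clamp0 0.55 [ 0.333  0.069 -0.002] [216. 186.]
clamp0_jaw 0.86 [ 0.64  -0.326  0.008] [311. 263.]
clamp1 0.95 [ 0.621 -0.146  0.002] [297. 222.]
clamp1 0.86 [ 0.431 -0.13  -0.001] [242. 222.]
clamp1 0.57 [ 0.603 -0.305 -0.003] [298. 260.]
clamp1 0.56 [ 0.185 -0.332 -0.001] [162. 273.]
clamp1 0.55 [ 0.333  0.069 -0.002] [216. 186.]
glue 0.85 [ 0.761 -0.232 -0.001] [343. 240.]
mug 0.68 [0.568 0.522 0.004] [268. 124.]
sandblock 0.78 [ 0.533 -0.226  0.003] [274. 241.]
paintpot 0.76 [ 0.752 -0.105  0.004] [332. 212.]
wagon 0.8 [ 0.5   -0.499 -0.002] [270. 319.]
```

```bash
python3 - <<'E'
import cv2
a=cv2.imread('pics/top0.png'); cv2.imwrite('pics/top0c.png',cv2.resize(a[90:300,60:420],(800,467),interpolation=cv2.INTER_CUBIC))
E
```

```text
(no output)
```

View pics/top0c.png

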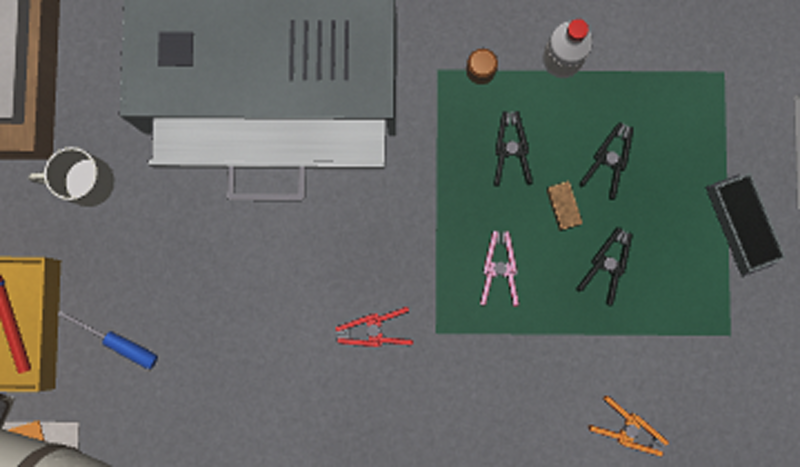

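View pics/side0.png

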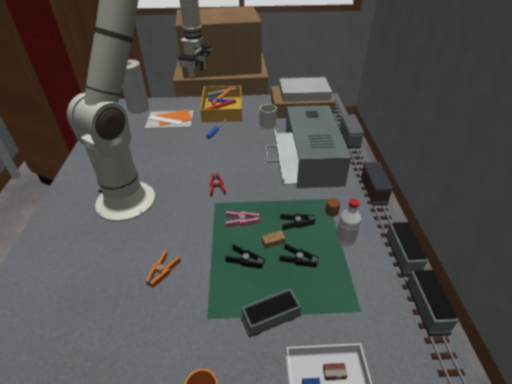

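The three black clamps lie at roughly (0.62,-0.15), (0.605,-0.305) and (0.437,-0.302). Pink, red and orange are look-alikes. The tray is nearly home, with its handle at about (0.541,0.234). I'll pull it with closed fingers behind the bar.

```bash
cat >> h.py <<'E'
from scipy.spatial.transform import Rotation as Ro
np.set_printoptions(precision=3,suppress=True)
def plan(x,y,z,a):
    "world grasp-point target (tool down, closing line turned a deg from world y)"
    o=env.get_obs(); P=np.array(o['tool_pos']); R=np.array(o['tool_rot']); a=np.radians(a)
    T=np.array([[-np.cos(a),-np.sin(a),0],[-np.sin(a),np.cos(a),0],[0,0,-1]]).T
    if abs(Ro.from_matrix(R.T@T).magnitude())>np.pi/2: T=T@np.diag([-1,-1,1])
    s=R.T@(np.array([x,y,z+.159])-P)*1000
    print('shift',s.round(1),'rot',Ro.from_matrix(R.T@T).as_rotvec().round(3),'j7',round(o['joints'][6],1))
E
python3 - <<'E'
from h import *
plan(.566,.234,.2,0); plan(.566,.234,.032,0)
E
```

```text
shift [-437.2 -221.1   45.7] rot [ 0.    -0.    -0.384] j7 -12.1
shift [-437.2 -221.1  213.7] rot [ 0.    -0.    -0.384] j7 -12.1
```

```bash
python3 -m inch '[0,-437,-221,46,0,0,-0.384, 0,-437,-221,46,0,0,-0.384, 0,-437,-221,46,0,0,-0.384, 0,-437,-221,46,0,0,-0.384, 0,-437,-221,46,0,0,-0.384]' 40
python3 -c "
from h import *
plan(.566,.234,.2,0)"
```

```text
time: 2.12
tool_pos: [0.4494, 0.3669, 0.3756]
tool_rot: [[-1.0, -0.0, 0.001], [-0.0, 1.0, 0.001], [-0.001, 0.001, -1.0]]
ft_force: [0.6, 0.8, -0.7]
grip_width: 0.0461
grasp_force: 0.0
shift [-116.5 -133.    16.7] rot [0.001 0.001 0.   ] j7 38.5
```

```bash
python3 -m inch '[0,-117,-133,17,0,0,0, 0,-117,-133,17,0,0,0, 0,-117,-133,17,0,0,0, 0,-117,-133,60,0,0,0, 0,-117,-133,110,0,0,0]'
python3 - <<'E'
from h import *
p=shot('top','top1')
for l in ['tray_handle','wall0_edge','wall3_edge']:
    for d in env.place_of(p,l)[:2]: print(l,d['conf'],w(p,d['point']))
plan(.566,.234,.032,0)
E
```

```text
time: 2.75
tool_pos: [0.5667, 0.2346, 0.2655]
tool_rot: [[-1.0, 0.002, 0.003], [0.002, 1.0, 0.001], [-0.003, 0.001, -1.0]]
ft_force: [-0.8, 0.8, -0.4]
grip_width: 0.0009
grasp_force: 0.0
tray_handle 0.36 [ 0.474 -0.317  0.009]
wall3_edge 0.94 [0.692 0.098 0.012]
shift [-1.  -1.8 74.5] rot [-0.    -0.002  0.001] j7 53.2
```

```bash
python3 -m inch '[0,-1,-2,40,0,0,0, 0,-1,-2,74,0,0,0, 0,-1,-2,74,0,0,0, 0,12,-2,74,0,0,0, 0,32,-2,74,0,0,0]'
python3 -m inch '[0,20,0,0,0,0,0, 0,40,0,0,0,0,0, 0,60,0,0,0,0,0, 0,78,0,0,0,0,0, 0,86,0,0,0,0,0]'
```

```text
time: 3.58
tool_pos: [0.5352, 0.2342, 0.1946]
tool_rot: [[-1.0, 0.001, 0.008], [0.001, 1.0, 0.003], [-0.008, 0.003, -1.0]]
ft_force: [4.2, -0.2, -2.4]
grip_width: 0.0006
grasp_force: 2.1
time: 4.2
tool_pos: [0.4478, 0.2344, 0.1942]
tool_rot: [[-1.0, -0.001, 0.005], [-0.001, 1.0, 0.002], [-0.005, 0.002, -1.0]]
ft_force: [3.3, -0.3, 2.8]
grip_width: 0.0005
grasp_force: 1.7
```

```bash
python3 -m inch '[0,5,0,0,0,0,0, 0,10,0,0,0,0,0, 0,13,0,0,0,0,0, 0,13,0,0,0,0,0, 0,13,0,0,0,0,0]'
```

```text
time: 4.82
tool_pos: [0.4382, 0.234, 0.1928]
tool_rot: [[-1.0, 0.002, 0.008], [0.002, 1.0, 0.004], [-0.008, 0.004, -1.0]]
ft_force: [11.1, -1.2, -0.1]
grip_width: 0.0004
grasp_force: 5.9
```

```bash
python3 -m inch '[0,-6,0,0,0,0,0, 0,-6,0,-40,0,0,0, 0.6,-6,0,-100,0,0,0, 0.6,-6,0,-160,0,0,0, 0.6,-6,-40,-200,0,0,0]'
cat >> h.py <<'E'
def clamps(p,conf=.3):
    "pivot, mask axis yaw of black clamps"
    out=[]
    cs=[(d['conf'],w(p,d['point'])) for d in env.place_of(p,'clamp0') if d['conf']>conf]
    ms=env.cut_out(p,'clamp0')
    for c,X in cs:
        uv=proj(p,[X[0],X[1],.012])
        for m in ms:
            M=m['mask'].astype(bool); v,u=np.nonzero(M)
            if len(u)<40 or M.sum()>1500: continue
            if np.hypot(u.mean()-uv[0],v.mean()-uv[1])<12:
                col=p['frame'][M].mean(0)
                pts=np.array([ray(p,(a,b),.014)[:2] for a,b in zip(u,v)])
                q=pts-pts.mean(0); ev,V=np.linalg.eigh(q.T@q); ax=V[:,1]
                if ((X[:2]-pts.mean(0))@ax)<0: ax=-ax
                yaw=np.degrees(np.arctan2(ax[1],ax[0])); ln=np.ptp(q@ax)
                s=pts@ax
                print(round(c,2),round(m['conf'],2),X,'col',col.round(),'n',len(u),'yaw',yaw.round(1),'len',ln.round(3),'tipx',(s.max()-X[:2]@ax).round(3),'grasp-42',(X[:2]-.042*ax).round(3),'offs',round(float(np.cross(ax,X[:2]-pts.mean(0))),4)); break
E
python3 - <<'E'
from h import *
p=shot('top','top2')
for d in env.place_of(p,'tray_handle')[:1]+sum([env.place_of(p,f'wall{i}_edge')[:1] for i in range(4)],[]): print(round(d['conf'],2),w(p,d['point']))
clamps(p)
cv2.imwrite('pics/c2.png',cv2.resize(p['frame'][120:260,60:400,::-1],(800,329),interpolation=cv2.INTER_CUBIC))
E
```

```text
time: 5.45
tool_pos: [0.4394, 0.196, 0.3938]
tool_rot: [[-1.0, -0.006, 0.0], [-0.006, 1.0, 0.002], [-0.0, 0.002, -1.0]]
ft_force: [1.5, -1.7, 0.2]
grip_width: 0.0255
grasp_force: 0.0
0.59 [0.58  0.374 0.015]
0.81 [0.585 0.276 0.016]
0.89 [0.583 0.186 0.015]
0.65 [0.581 0.098 0.015]
0.8 0.58 [ 0.187 -0.331  0.003] col [150. 105.  69.] n 262 yaw 48.1 len 0.112 tipx 0.054 grasp-42 [ 0.159 -0.362] offs -0.0001
0.58 0.81 [ 0.428 -0.131  0.006] col [145. 116. 129.] n 285 yaw -172.5 len 0.118 tipx 0.058 grasp-42 [ 0.47  -0.126] offs -0.0028
0.56 0.58 [ 0.606 -0.308  0.003] col [46. 53. 50.] n 307 yaw -28.7 len 0.119 tipx 0.056 grasp-42 [ 0.569 -0.288] offs 0.0007
0.56 0.76 [ 0.621 -0.153  0.001] col [65. 67. 66.] n 113 yaw 174.0 len 0.077 tipx 0.028 grasp-42 [ 0.663 -0.158] offs 0.0048
0.55 0.67 [ 0.438 -0.3   -0.   ] col [47. 54. 51.] n 315 yaw 155.5 len 0.114 tipx 0.053 grasp-42 [ 0.476 -0.317] offs -0.0018
```

View pics/c2.png

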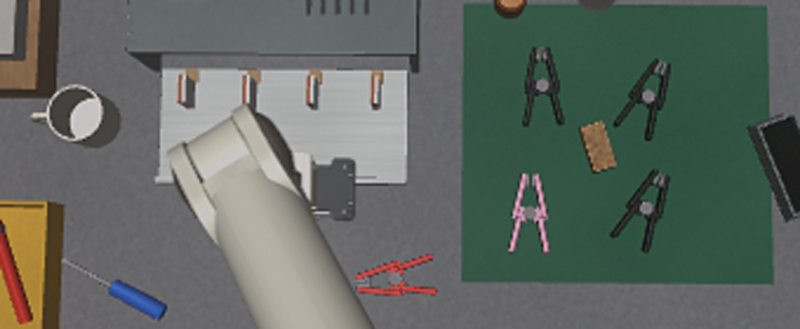

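```bash
cat >> h.py <<'E'
def dark(p,x,y,show=True):
    "refine pose of the black clamp near x,y on the mat"
    f=p['frame'].astype(int); M=((f.max(2)<75)&(f[:,:,1]-f[:,:,0]<22)).astype(np.uint8)
    n,L,st,ce=cv2.connectedComponentsWithStats(M); u0=proj(p,[x,y,.014])
    k=[i for i in range(1,n) if st[i,4]>100 and np.hypot(*(ce[i]-u0))<15]
    for i in k:
        v,u=np.nonzero(cv2.morphologyEx((L==i).astype(np.uint8),cv2.MORPH_CLOSE,np.ones((3,3))))
        pts=np.array([ray(p,(a,b),.016)[:2] for a,b in zip(u,v)])
        q=pts-pts.mean(0); ev,V=np.linalg.eigh(q.T@q); ax=V[:,1]*np.sign(V[0,1])
        s=q@ax; t=q@np.array([-ax[1],ax[0]])
        if t[s<0].std()<t[s>0].std(): ax=-ax;s=-s;t=-t
        h=s<s.min()+.02; j=s>s.max()-.025
        hm=(np.array([s[h].mean(),(t[h].max()+t[h].min())/2])); jm=np.array([s[j].mean(),(t[j].max()+t[j].min())/2])
        yaw=np.degrees(np.arctan2(ax[1],ax[0])); corr=np.degrees(np.arctan2(*(jm-hm)[::-1]))
        g=pts.mean(0)+ax*(s.max()-.096)+np.array([-ax[1],ax[0]])*(hm[1]+(jm-hm)[1]*.2)
        print('n',len(u),'pca',yaw.round(1),'ends',(yaw+corr).round(1),'len',np.ptp(s).round(3),'wid',np.ptp(t).round(3),'grasp',g.round(3),'mean',pts.mean(0).round(3))
E
python3 - <<'E'
from h import *
p=shot('top')
for x,y in [(.621,-.15),(.606,-.306),(.438,-.301)]: dark(p,x,y)
p=shot('side')
for x,y in [(.621,-.15),(.606,-.306),(.438,-.301)]: dark(p,x,y)
plan(.579,-.151,.15,0)
E
```

```text
n 252 pca 2.4 ends 2.0 len 0.117 wid 0.06 grasp [ 0.582 -0.152] mean [ 0.62  -0.151]
n 259 pca -22.8 ends -23.7 len 0.119 wid 0.059 grasp [ 0.57  -0.292] mean [ 0.606 -0.309]
n 272 pca -25.1 ends -25.0 len 0.117 wid 0.06 grasp [ 0.404 -0.285] mean [ 0.439 -0.302]
n 378 pca 4.2 ends 4.2 len 0.118 wid 0.072 grasp [ 0.583 -0.152] mean [ 0.619 -0.152]
n 543 pca -32.8 ends -29.2 len 0.197 wid 0.083 grasp [ 0.572 -0.289] mean [ 0.589 -0.296]
n 421 pca -24.4 ends -25.6 len 0.118 wid 0.068 grasp [ 0.406 -0.286] mean [ 0.44  -0.304]
shift [-138.9 -345.4   80.9] rot [-0.    -0.003  0.002] j7 57.7
```

```bash
python3 -m inch '[0.7,-20,-60,40,0,0,0, 0.7,-50,-120,60,0,0,-0.04, 0.7,-80,-180,80,0,0,-0.04, 0.7,-110,-240,80,0,0,-0.04, 0.7,-138,-300,80,0,0,-0.04]'
python3 -c "
from h import *
plan(.580,-.152,.075,2.5);plan(.580,-.152,.021,2.5)"
```

```text
time: 6.58
tool_pos: [0.5641, -0.0765, 0.3108]
tool_rot: [[-0.999, -0.042, -0.002], [-0.042, 0.999, 0.001], [0.002, 0.001, -1.0]]
ft_force: [1.8, 0.9, 0.1]
grip_width: 0.0643
grasp_force: 0.0
shift [-12.9 -76.2  76.7] rot [ 0.001 -0.002 -0.002] j7 90.5
shift [-13.  -76.2 130.7] rot [ 0.001 -0.002 -0.002] j7 90.5
```

```bash
python3 -m inch '[0.7,0,0,0,0,0,0]'
python3 -c "
from h import *
plan(.580,-.152,.075,2.5);plan(.580,-.152,.021,2.5)"
```

```text
time: 6.7
tool_pos: [0.5647, -0.0815, 0.311]
tool_rot: [[-0.999, -0.032, -0.001], [-0.032, 0.999, -0.002], [0.001, -0.002, -1.0]]
ft_force: [0.6, 0.5, 0.1]
grip_width: 0.0644
grasp_force: 0.0
shift [-13.1 -70.8  77.1] rot [-0.002 -0.001 -0.012] j7 90.4
shift [-13.2 -70.6 131.1] rot [-0.002 -0.001 -0.012] j7 90.4
```

```bash
python3 -m inch '[0.7,-13,-40,40,0,0,-0.012, 0.7,-13,-71,60,0,0,-0.012, 0.7,-13,-71,77,0,0,-0.012, 0.7,-13,-71,77,0,0,-0.012]'
python3 -c "
from h import *
plan(.580,-.152,.021,2.5)"
```

```text
time: 7.2
tool_pos: [0.5786, -0.144, 0.2334]
tool_rot: [[-0.999, -0.054, -0.004], [-0.054, 0.999, 0.002], [0.004, 0.003, -1.0]]
ft_force: [-0.3, 0.3, 0.2]
grip_width: 0.0642
grasp_force: 0.0
shift [-1.2 -8.2 53.4] rot [ 0.002 -0.004  0.01 ] j7 96.2
```

```bash
python3 -m inch '[0.7,-1,-8,10,0,0,0.01, 0.7,-1,-8,10,0,0,0.01]'
python3 -c "
from h import *
plan(.580,-.152,.021,2.5)"
```

```text
time: 7.45
tool_pos: [0.581, -0.1538, 0.2253]
tool_rot: [[-0.999, -0.042, -0.0], [-0.042, 0.999, -0.0], [0.0, -0.0, -1.0]]
ft_force: [-0.5, -0.7, -0.3]
grip_width: 0.0642
grasp_force: 0.0
shift [ 0.9  1.9 45.3] rot [-0.    -0.    -0.001] j7 96.3
```

```bash
python3 -m inch '[0.7,1,2,30,0,0,0, 0.7,1,2,45,0,0,0, 0.7,1,2,45,0,0,0, 0,1,2,45,0,0,0, 0,1,2,45,0,0,0]' 35
python3 -m inch '[0,0,0,0,0,0,0, 0,0,0,0,0,0,0, 0,0,0,0,0,0,0, 0,0,0,-30,0,0,0, 0,0,0,-60,0,0,0]'
python3 - <<'E'
from h import *
p=shot('side')
cv2.imwrite('pics/s3.png',cv2.resize(p['frame'][110:290,180:380,::-1],(667,600),interpolation=cv2.INTER_CUBIC))
E
```

```text
time: 8.07
tool_pos: [0.5801, -0.152, 0.1811]
tool_rot: [[-0.999, -0.042, 0.001], [-0.042, 0.999, -0.0], [-0.001, -0.0, -1.0]]
ft_force: [1.1, -0.9, -0.0]
grip_width: 0.0494
grasp_force: 9.2
time: 8.7
tool_pos: [0.5794, -0.1519, 0.2403]
tool_rot: [[-0.999, -0.042, -0.002], [-0.042, 0.999, 0.0], [0.002, 0.001, -1.0]]
ft_force: [0.7, -0.5, -1.6]
grip_width: 0.0335
grasp_force: 34.7
```

View pics/s3.png

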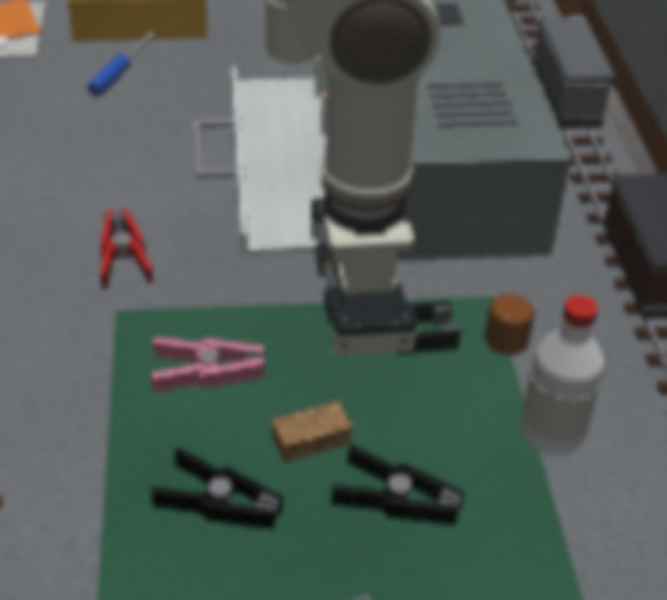

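Clamp A is held with its jaws open and level. Next I measure the wall edges without the arm in the way.

```bash
python3 -m inch '[0,0,0,-50,0,0,0, 0,0,0,-90,0,0,0]'
python3 - <<'E'
from h import *
for n in('top','side'):
    p=shot(n,'w'+n)
    for l in ['wall0_edge','wall1_edge','wall2_edge','wall3_edge','tray_handle','cabinet']:
        for d in env.place_of(p,l)[:1]: print(n,l,round(d['conf'],2),w(p,d['point']))
    if n=='top':
        for X in [(.582,.375),(.582,.281),(.582,.189),(.582,.097)]: print(proj(p,[*X,.074]),proj(p,[*X,.014]))
        cv2.imwrite('pics/w4.png',cv2.resize(p['frame'][125:215,120:245,::-1],(800,576),interpolation=cv2.INTER_CUBIC))
plan(.485,.281,.15,0)
E
```

```text
time: 9.0
tool_pos: [0.5797, -0.152, 0.3315]
tool_rot: [[-0.999, -0.042, -0.0], [-0.042, 0.999, 0.0], [0.0, 0.0, -1.0]]
ft_force: [0.7, -0.5, 0.1]
grip_width: 0.0335
grasp_force: 34.7
top wall0_edge 0.66 [0.58  0.373 0.014]
top wall1_edge 0.65 [0.587 0.276 0.013]
top wall2_edge 0.83 [0.583 0.186 0.013]
top wall3_edge 0.8 [0.578 0.1   0.014]
top tray_handle 0.92 [0.423 0.233 0.026]
top cabinet 0.81 [0.64  0.232 0.002]
[135.38  163.028] [139.531 165.795]
[163.305 163.233] [166.427 165.992]
[190.635 163.433] [192.75  166.185]
[217.963 163.633] [219.072 166.378]
side wall0_edge 0.92 [0.585 0.373 0.014]
side wall1_edge 0.59 [0.582 0.284 0.011]
side wall2_edge 0.7 [ 0.604 -0.306 -0.001]
side wall3_edge 0.72 [ 0.53  -0.23   0.005]
side tray_handle 0.69 [0.426 0.235 0.03 ]
side cabinet 0.83 [0.642 0.232 0.001]
shift [ 76.3 436.5  21.1] rot [ 0.    -0.001  0.042] j7 98.2
```

View pics/w4.png

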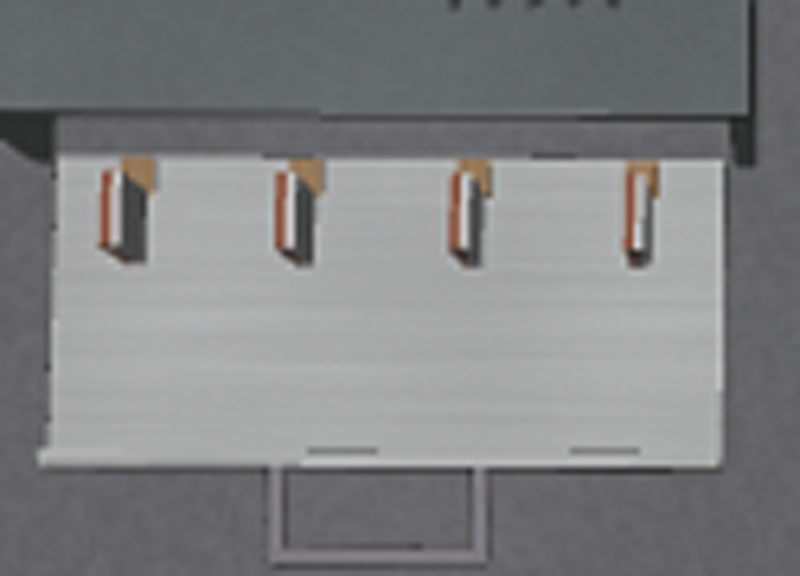

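```bash
python3 -m inch '[0,15,62,5,0,0,0.042, 0,30,124,10,0,0,0.042, 0,45,186,15,0,0,0.042, 0,60,248,20,0,0,0.042, 0,76,310,20,0,0,0.042]'
python3 -c "
from h import *
plan(.472,.278,.14,0)"
```

```text
time: 10.32
tool_pos: [0.4922, 0.1492, 0.3104]
tool_rot: [[-1.0, 0.0, 0.0], [0.0, 1.0, 0.0], [-0.0, 0.0, -1.0]]
ft_force: [0.7, -0.3, -1.3]
grip_width: 0.0334
grasp_force: 34.7
shift [ 20.2 128.8  11.4] rot [ 0.  0. -0.] j7 61.8
```

```bash
python3 -m inch '[0,20,60,0,0,0,0, 0,20,115,10,0,0,0, 0,20,129,20,0,0,0, 0,20,129,50,0,0,0, 0,20,129,50,0,0,0]'
python3 -c "
from h import *
plan(.472,.278,.062,0)"
```

```text
time: 10.95
tool_pos: [0.472, 0.2751, 0.2582]
tool_rot: [[-1.0, 0.0, -0.005], [0.0, 1.0, -0.003], [0.005, -0.003, -1.0]]
ft_force: [0.1, -0.5, -0.3]
grip_width: 0.0336
grasp_force: 34.7
shift [-0.1  3.1 37.2] rot [-0.003 -0.005 -0.   ] j7 45.3
```

```bash
python3 -m inch '[0,0,3,20,0,0,0, 0,0,3,37,0,0,0, 0,0,3,37,0,0,0]'
python3 - <<'E'
from h import *
plan(.513,.278,.062,0)
p=shot('side')
cv2.imwrite('pics/s5.png',cv2.resize(p['frame'][110:220,240:370,::-1],(709,600),interpolation=cv2.INTER_CUBIC))
E
```

```text
time: 11.32
tool_pos: [0.4723, 0.2787, 0.2218]
tool_rot: [[-1.0, 0.0, -0.003], [0.0, 1.0, -0.002], [0.003, -0.002, -1.0]]
ft_force: [-0.3, 0.1, -1.3]
grip_width: 0.0337
grasp_force: 34.7
shift [-40.7  -0.7   0.7] rot [-0.002 -0.003 -0.   ] j7 43.6
```

View pics/s5.png

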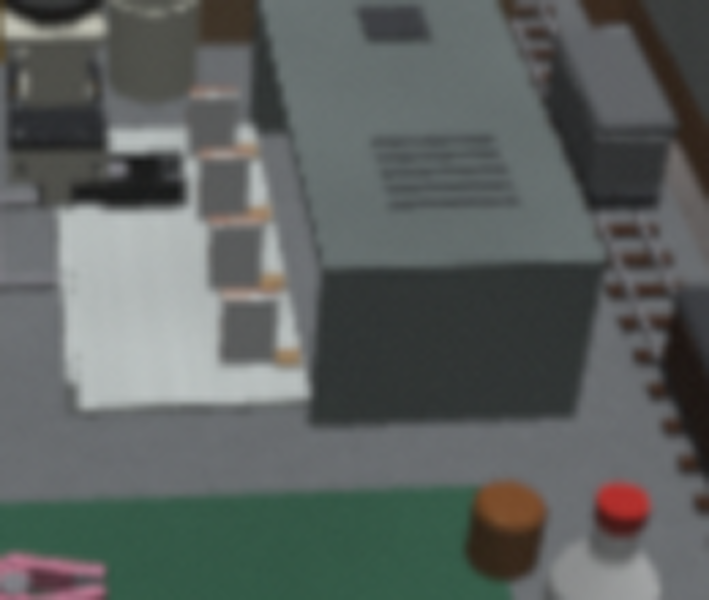

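The jaws (tips at about (185,178)) sit level just in front of wall 1's edge at about (200,185). Inserting now.

```bash
python3 -m inch '[0,-14,-1,0,0,0,0, 0,-28,-1,0,0,0,0, 0,-41,-1,0,0,0,0, 0,-41,-1,0,0,0,0]'
python3 -m inch '[0.65,0,0,0,0,0,0, 0.65,0,0,0,0,0,0, 0.65,0,0,0,0,0,0, 0.65,0,0,0,0,0,0, 0.65,0,0,0,0,0,0]'
python3 - <<'E'
from h import *
plan(.513,.278,.062,0)
p=shot('side')
cv2.imwrite('pics/s6.png',cv2.resize(p['frame'][110:220,240:370,::-1],(709,600),interpolation=cv2.INTER_CUBIC))
E
```

```text
time: 11.88
tool_pos: [0.5156, 0.278, 0.2237]
tool_rot: [[-1.0, 0.002, 0.001], [0.002, 1.0, 0.0], [-0.001, 0.0, -1.0]]
ft_force: [-0.8, 0.2, 0.2]
grip_width: 0.0332
grasp_force: 34.7
time: 12.5
tool_pos: [0.5139, 0.2784, 0.2235]
tool_rot: [[-1.0, -0.0, 0.0], [-0.0, 1.0, -0.0], [-0.0, -0.0, -1.0]]
ft_force: [0.3, 0.1, -0.3]
grip_width: 0.0599
grasp_force: 0.0
shift [ 0.9 -0.4  2.5] rot [-0.  0.  0.] j7 46.2
```

View pics/s6.png

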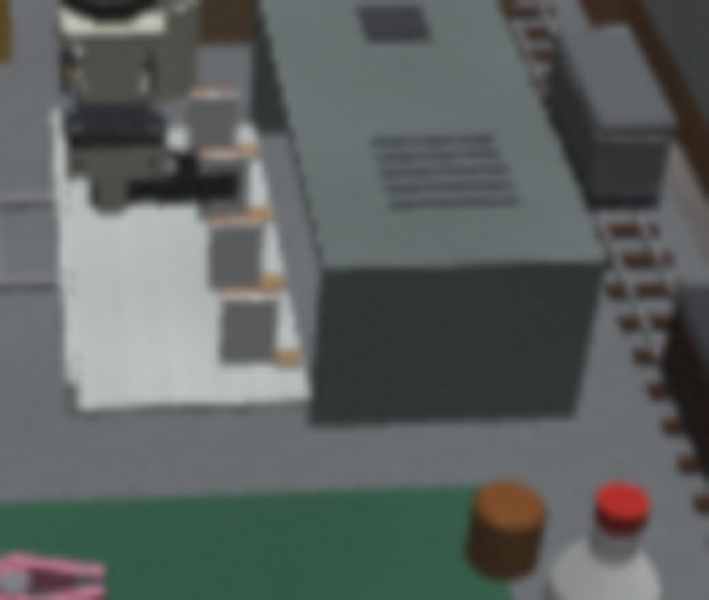

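Clamp A grips wall 1 level. Lifting off and going for clamp B.

```bash
python3 -m inch '[0.65,1,0,-30,0,0,0, 0.65,1,0,-80,0,0,0, 0.65,-10,-50,-110,0,0,0, 0.65,-20,-110,-110,0,0,0.15, 0.65,-30,-170,-110,0,0,0.3]'
python3 - <<'E'
from h import *
p=shot('top')
for x,y in [(.606,-.306),(.438,-.301)]: dark(p,x,y)
plan(.570,-.291,.12,-23)
E
```

```text
time: 13.18
tool_pos: [0.5442, 0.1068, 0.3344]
tool_rot: [[-0.954, 0.299, 0.002], [0.299, 0.954, 0.0], [-0.002, 0.001, -1.0]]
ft_force: [1.1, 0.3, -0.4]
grip_width: 0.0598
grasp_force: 0.0
n 259 pca -22.8 ends -23.7 len 0.119 wid 0.059 grasp [ 0.57  -0.292] mean [ 0.606 -0.309]
n 272 pca -25.1 ends -25.0 len 0.117 wid 0.06 grasp [ 0.404 -0.285] mean [ 0.439 -0.302]
shift [-145.1 -359.7   57.4] rot [-0.006  0.003  0.08 ] j7 52.2
```

```bash
python3 -m inch '[0.65,-24,-57,0,0,0,0.08, 0.65,-48,-114,0,0,0,0.08, 0.65,-72,-171,10,0,0,0.08, 0.65,-96,-228,20,0,0,0.08, 0.65,-120,-285,30,0,0,0.08]'
python3 -c "
from h import *
plan(.572,-.292,.08,-23)"
```

```text
time: 13.85
tool_pos: [0.5745, -0.2005, 0.3034]
tool_rot: [[-0.929, 0.37, 0.001], [0.37, 0.929, 0.0], [-0.001, 0.0, -1.0]]
ft_force: [0.6, 0.9, 0.0]
grip_width: 0.0597
grasp_force: 0.0
shift [-31.5 -86.   64.4] rot [0.    0.001 0.022] j7 80.6
```

```bash
python3 -m inch '[0.65,-20,-55,20,0,0,0.022, 0.65,-32,-86,40,0,0,0.022, 0.65,-32,-86,64,0,0,0.022, 0.65,-32,-86,64,0,0,0.022]'
python3 -c "
from h import *
plan(.572,-.292,.021,-23)"
```

```text
time: 14.35
tool_pos: [0.571, -0.2902, 0.2372]
tool_rot: [[-0.92, 0.391, -0.004], [0.391, 0.92, 0.002], [0.005, 0.001, -1.0]]
ft_force: [-0.5, 0.2, 0.6]
grip_width: 0.0597
grasp_force: 0.0
shift [-1.9 -1.3 57.2] rot [ 0.001 -0.005 -0.001] j7 87.1
```

```bash
python3 -m inch '[0.65,-2,-1,30,0,0,0, 0.65,-2,-1,56,0,0,0, 0.65,-2,-1,56,0,0,0, 0,-2,-1,56,0,0,0, 0,-2,-1,56,0,0,0]' 35
python3 -m inch '[0,0,0,0,0,0,0, 0,0,0,0,0,0,0, 0,0,0,-30,0,0,0, 0,0,0,-90,0,0,0, 0,0,0,-140,0,0,0]'
python3 - <<'E'
from h import *
p=shot('side')
cv2.imwrite('pics/s7.png',cv2.resize(p['frame'][110:290,180:380,::-1],(667,600),interpolation=cv2.INTER_CUBIC))
plan(.472,.094,.14,0)
E
```

```text
time: 14.98
tool_pos: [0.5745, -0.2923, 0.1853]
tool_rot: [[-0.921, 0.391, 0.002], [0.391, 0.921, -0.001], [-0.003, -0.0, -1.0]]
ft_force: [-0.6, 1.1, -0.8]
grip_width: 0.0444
grasp_force: 11.5
time: 15.6
tool_pos: [0.5737, -0.2923, 0.3255]
tool_rot: [[-0.92, 0.391, 0.001], [0.391, 0.92, -0.0], [-0.001, 0.0, -1.0]]
ft_force: [0.1, 0.3, 0.3]
grip_width: 0.0336
grasp_force: 35.0
shift [247.5 315.8  31.2] rot [-0.003  0.011 -0.402] j7 88.0
```

View pics/s7.png

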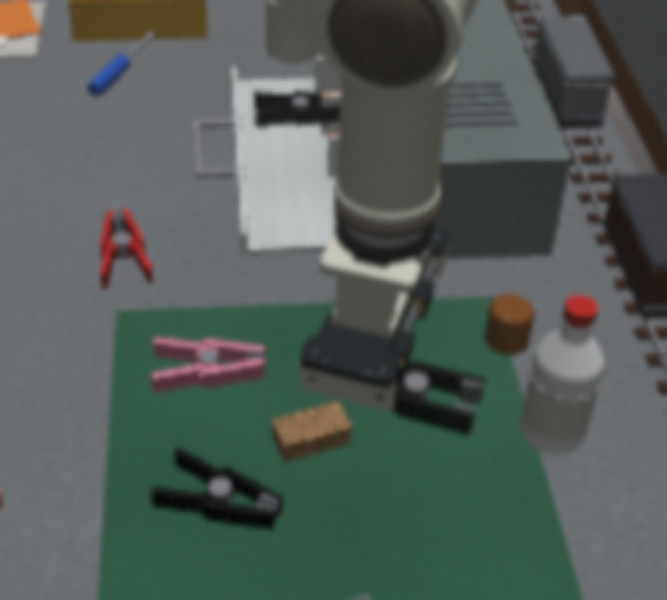

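```bash
python3 -m inch '[0,38,48,6,0,0,-0.13, 0,76,96,12,0,0,-0.27, 0,114,144,18,0,0,-0.4, 0,152,192,24,0,0,-0.4, 0,190,240,30,0,0,-0.4]'
python3 -c "
from h import *
plan(.472,.094,.12,0)"
```

```text
time: 16.27
tool_pos: [0.4919, 0.0045, 0.2936]
tool_rot: [[-1.0, 0.002, 0.001], [0.002, 1.0, 0.0], [-0.001, 0.0, -1.0]]
ft_force: [0.3, 0.3, -1.3]
grip_width: 0.0334
grasp_force: 35.0
shift [20.1 89.4 14.6] rot [ 0.     0.001 -0.002] j7 78.2
```

```bash
python3 -m inch '[0,20,50,0,0,0,0, 0,20,89,10,0,0,0, 0,20,89,40,0,0,0, 0,20,89,60,0,0,0, 0,20,89,60,0,0,0]'
python3 -c "
from h import *
plan(.472,.094,.063,0)"
```

```text
time: 16.9
tool_pos: [0.4719, 0.0918, 0.2323]
tool_rot: [[-1.0, 0.001, -0.003], [0.001, 1.0, -0.001], [0.003, -0.001, -1.0]]
ft_force: [-0.4, 0.0, 0.1]
grip_width: 0.0335
grasp_force: 35.0
shift [-0.1  2.2 10.3] rot [-0.001 -0.003 -0.001] j7 64.0
```

```bash
python3 -m inch '[0,0,2,8,0,0,0, 0,0,2,8,0,0,0]'
python3 - <<'E'
from h import *
plan(.513,.094,.063,0)
p=shot('side'); q=shot('top')
a=cv2.resize(p['frame'][110:220,240:370,::-1],(520,440),interpolation=cv2.INTER_CUBIC)
b=cv2.resize(q['frame'][130:210,130:230,::-1],(550,440),interpolation=cv2.INTER_CUBIC)
cv2.imwrite('pics/s8.png',cv2.resize(np.hstack([a,b]),(800,329)))
E
```

```text
time: 17.15
tool_pos: [0.473, 0.094, 0.2257]
tool_rot: [[-1.0, 0.002, 0.0], [0.002, 1.0, 0.0], [-0.0, 0.0, -1.0]]
ft_force: [0.0, 0.2, -1.1]
grip_width: 0.0334
grasp_force: 35.0
shift [-40.    0.    3.7] rot [ 0.     0.    -0.002] j7 63.4
```

View pics/s8.png

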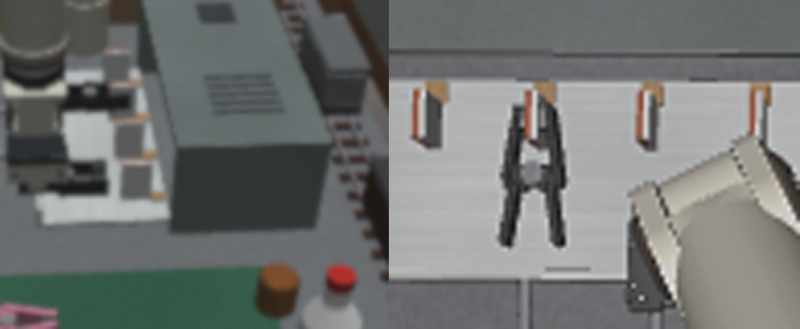

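Clamp A sits squarely on wall 1, and clamp B is lined up level in front of wall 3. Inserting.

```bash
python3 -m inch '[0,-14,0,2,0,0,0, 0,-28,0,3,0,0,0, 0,-39,0,3,0,0,0, 0,-39,0,3,0,0,0]'
python3 -m inch '[0.65,0,0,0,0,0,0, 0.65,0,0,0,0,0,0, 0.65,0,0,0,0,0,0, 0.65,0,0,0,0,0,0, 0.65,0,0,-20,0,0,0]'
python3 -m inch '[0.65,0,0,-60,0,0,0, 0.65,0,-10,-110,0,0,0, 0.65,0,-65,-120,0,0,0.15, 0.65,0,-120,-120,0,0,0.3, 0.65,15,-170,-120,0,0,0.4]'
python3 - <<'E'
from h import *
p=shot('top')
dark(p,.438,-.301)
plan(.404,-.285,.1,-25)
E
```

```text
time: 17.75
tool_pos: [0.513, 0.0938, 0.2225]
tool_rot: [[-1.0, 0.003, 0.001], [0.003, 1.0, 0.0], [-0.001, 0.0, -1.0]]
ft_force: [-0.0, 0.5, -0.5]
grip_width: 0.0335
grasp_force: 35.0
time: 18.38
tool_pos: [0.5107, 0.0933, 0.2415]
tool_rot: [[-1.0, 0.002, -0.004], [0.002, 1.0, -0.001], [0.004, -0.001, -1.0]]
ft_force: [-0.5, -0.5, 0.2]
grip_width: 0.0595
grasp_force: 0.0
time: 19.0
tool_pos: [0.4965, -0.0784, 0.3631]
tool_rot: [[-0.918, 0.395, 0.001], [0.395, 0.918, -0.001], [-0.002, -0.0, -1.0]]
ft_force: [0.8, -1.1, 0.2]
grip_width: 0.0593
grasp_force: 0.0
n 272 pca -25.1 ends -25.0 len 0.117 wid 0.06 grasp [ 0.404 -0.285] mean [ 0.439 -0.302]
shift [   0.9 -218.   104.6] rot [-0.005 -0.     0.018] j7 69.0
```

```bash
python3 -m inch '[0.65,1,-60,20,0,0,0.03, 0.65,1,-120,40,0,0,0.03, 0.65,1,-175,60,0,0,0.03, 0.65,1,-216,80,0,0,0.03, 0.65,1,-218,110,0,0,0.03]'
python3 -c "
from h import *
plan(.405,-.2855,.021,-25)"
```

```text
time: 19.68
tool_pos: [0.4085, -0.2802, 0.2524]
tool_rot: [[-0.905, 0.424, 0.0], [0.424, 0.905, -0.003], [-0.001, -0.002, -1.0]]
ft_force: [0.3, 1.2, -0.2]
grip_width: 0.0598
grasp_force: 0.0
shift [ 1.  -6.1 72.4] rot [-0.002  0.001 -0.002] j7 93.3
```

```bash
python3 -m inch '[0.65,1,-4,20,0,0,0, 0.65,1,-4,35,0,0,0, 0.65,1,-4,35,0,0,0]'
python3 -c "
from h import *
plan(.405,-.2855,.021,-25)"
```

```text
time: 20.05
tool_pos: [0.4074, -0.279, 0.2166]
tool_rot: [[-0.908, 0.418, -0.002], [0.418, 0.908, 0.001], [0.002, 0.0, -1.0]]
ft_force: [0.2, -0.2, 0.2]
grip_width: 0.0598
grasp_force: 0.0
shift [-0.6 -6.9 36.6] rot [ 0.    -0.002  0.005] j7 93.2
```

```bash
python3 -m inch '[0.65,0,-5,5,0,0,0.005, 0.65,0,-5,5,0,0,0.005]'
python3 -c "
from h import *
plan(.405,-.2855,.021,-25)"
```

```text
time: 20.3
tool_pos: [0.4057, -0.2846, 0.2129]
tool_rot: [[-0.906, 0.424, 0.0], [0.424, 0.906, -0.001], [-0.001, -0.0, -1.0]]
ft_force: [0.3, -0.4, 0.4]
grip_width: 0.0594
grasp_force: 0.0
shift [ 0.3 -1.1 32.9] rot [-0.     0.001 -0.001] j7 93.5
```

```bash
python3 -m inch '[0.65,0,-1,20,0,0,0, 0.65,0,-1,32,0,0,0, 0.65,0,-1,32,0,0,0, 0,0,-1,32,0,0,0, 0,0,-1,32,0,0,0]' 35
python3 -m inch '[0,0,0,0,0,0,0, 0,0,0,0,0,0,0, 0,0,0,-30,0,0,0, 0,0,0,-90,0,0,0, 0,0,0,-140,0,0,0]'
python3 - <<'E'
from h import *
p=shot('side'); q=shot('top')
a=cv2.resize(p['frame'][110:290,180:330,::-1],(400,480),interpolation=cv2.INTER_CUBIC)
b=cv2.resize(q['frame'][120:216,130:230,::-1],(500,480),interpolation=cv2.INTER_CUBIC)
cv2.imwrite('pics/s9.png',cv2.resize(np.hstack([a,b]),(800,427)))
plan(.472,.37,.14,0)
E
```

```text
time: 20.92
tool_pos: [0.4055, -0.2851, 0.181]
tool_rot: [[-0.906, 0.423, 0.001], [0.423, 0.906, -0.0], [-0.001, -0.0, -1.0]]
ft_force: [0.3, -0.3, -1.0]
grip_width: 0.0442
grasp_force: 10.7
time: 21.55
tool_pos: [0.4052, -0.2849, 0.3223]
tool_rot: [[-0.906, 0.423, 0.0], [0.423, 0.906, -0.0], [-0.0, 0.0, -1.0]]
ft_force: [0.1, -1.6, -0.7]
grip_width: 0.0335
grasp_force: 34.9
shift [219.3 622.1  23.7] rot [-0.004  0.01  -0.437] j7 95.0
```

View pics/s9.png

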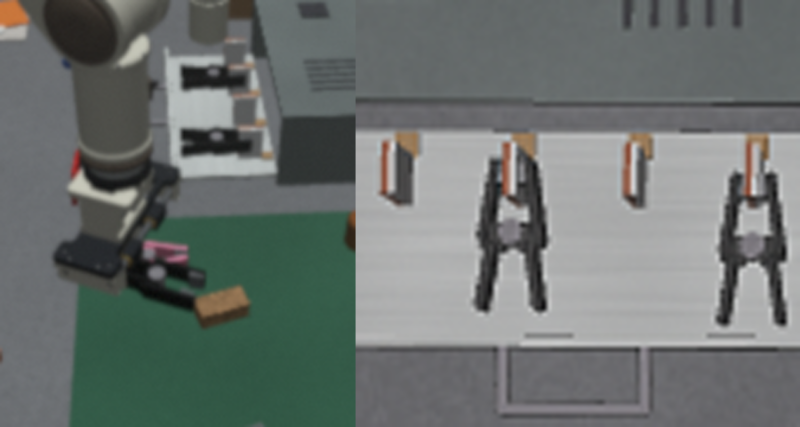

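Clamps A and B hold walls 1 and 3 square. Clamp C is gripped, and it goes to wall 0.

```bash
python3 -m inch '[0,20,58,0,0,0,-0.14, 0,40,116,0,0,0,-0.28, 0,60,174,0,0,0,-0.437, 0,80,232,0,0,0,-0.437, 0,100,290,0,0,0,-0.437]'
python3 -c "
from h import *
plan(.472,.37,.15,0)"
```

```text
time: 22.28
tool_pos: [0.4369, 0.0218, 0.3201]
tool_rot: [[-1.0, 0.0, -0.0], [0.0, 1.0, -0.0], [0.0, -0.0, -1.0]]
ft_force: [1.0, -1.0, -0.5]
grip_width: 0.0334
grasp_force: 34.9
shift [-35.  348.2  11.1] rot [-0. -0. -0.] j7 77.4
```

```bash
python3 -m inch '[0,-7,60,0,0,0,0, 0,-14,120,0,0,0,0, 0,-21,180,0,0,0,0, 0,-28,240,0,0,0,0, 0,-35,300,0,0,0,0]'
python3 -c "
from h import *
plan(.472,.37,.075,0)"
```

```text
time: 22.9
tool_pos: [0.4721, 0.3216, 0.3196]
tool_rot: [[-1.0, 0.0, -0.001], [0.0, 1.0, -0.001], [0.001, -0.001, -1.0]]
ft_force: [1.3, -0.8, -0.5]
grip_width: 0.0338
grasp_force: 34.9
shift [ 0.  48.4 85.5] rot [-0.001 -0.001 -0.   ] j7 41.1
```

```bash
python3 -m inch '[0,0,40,10,0,0,0, 0,0,48,40,0,0,0, 0,0,48,85,0,0,0, 0,0,48,85,0,0,0, 0,0,48,85,0,0,0]'
python3 -c "
from h import *
plan(.472,.37,.063,0)"
```

```text
time: 23.52
tool_pos: [0.4724, 0.3682, 0.2361]
tool_rot: [[-1.0, -0.0, -0.0], [-0.0, 1.0, 0.0], [0.0, 0.0, -1.0]]
ft_force: [0.4, 0.2, -0.1]
grip_width: 0.0335
grasp_force: 34.9
shift [ 0.4  1.8 14.1] rot [ 0. -0.  0.] j7 34.3
```

```bash
python3 -m inch '[0,0,1,13,0,0,0, 0,0,1,13,0,0,0]'
python3 -m inch '[0,-14,0,0,0,0,0, 0,-28,0,0,0,0,0, 0,-41,0,0,0,0,0, 0,-41,0,0,0,0,0]'
python3 -m inch '[0.65,0,0,0,0,0,0, 0.65,0,0,0,0,0,0, 0.65,0,0,0,0,0,0, 0.65,0,0,0,0,0,0, 0.65,0,0,-20,0,0,0]'
```

```text
time: 23.78
tool_pos: [0.4723, 0.3689, 0.2226]
tool_rot: [[-1.0, 0.0, 0.0], [0.0, 1.0, -0.0], [-0.0, -0.0, -1.0]]
ft_force: [0.5, -1.0, -0.6]
grip_width: 0.0338
grasp_force: 34.9
time: 24.28
tool_pos: [0.5151, 0.3685, 0.2225]
tool_rot: [[-1.0, 0.002, 0.001], [0.002, 1.0, 0.0], [-0.001, 0.0, -1.0]]
ft_force: [-0.1, -0.4, -0.8]
grip_width: 0.0334
grasp_force: 34.9
time: 24.9
tool_pos: [0.5124, 0.3685, 0.2416]
tool_rot: [[-1.0, -0.0, -0.003], [-0.0, 1.0, -0.002], [0.003, -0.002, -1.0]]
ft_force: [1.0, 0.6, -0.1]
grip_width: 0.0594
grasp_force: 0.1
```

```bash
python3 -m inch '[0,0,0,-50,0,0,0, 0,0,0,-110,0,0,0, 0,50,0,-140,0,0,0, 0,110,0,-140,0,0,0, 0,155,-30,-140,0,0,0]'
python3 - <<'E'
from h import *
p=shot('side'); q=shot('top')
a=cv2.resize(p['frame'][110:210,230:350,::-1],(480,400),interpolation=cv2.INTER_CUBIC)
b=cv2.resize(q['frame'][120:216,125:230,::-1],(438,400),interpolation=cv2.INTER_CUBIC)
cv2.imwrite('pics/s10.png',cv2.resize(np.hstack([a,b]),(800,349)))
for p in (p,q): 
  for l in ('tray_handle','clamp0_jaw','clamp0'):
    for d in env.place_of(p,l): 
        X=w(p,d['point'])
        if X[1]>.05: print(l,round(d['conf'],2),X)
plan(.36,.234,.034,0)
E
```

```text
time: 25.52
tool_pos: [0.3551, 0.3408, 0.3847]
tool_rot: [[-1.0, -0.005, 0.002], [-0.005, 1.0, 0.003], [-0.002, 0.003, -1.0]]
ft_force: [-0.0, -0.3, 0.8]
grip_width: 0.0139
grasp_force: 0.0
tray_handle 0.31 [0.551 0.379 0.037]
clamp0_jaw 0.84 [0.591 0.097 0.045]
clamp0_jaw 0.56 [0.549 0.376 0.04 ]
clamp0 0.89 [0.547 0.098 0.036]
clamp0 0.76 [0.555 0.282 0.045]
clamp0 0.74 [0.55  0.374 0.038]
tray_handle 0.92 [0.425 0.232 0.027]
clamp0_jaw 0.52 [0.592 0.092 0.049]
clamp0_jaw 0.51 [0.599 0.281 0.058]
clamp0_jaw 0.29 [0.578 0.098 0.014]
clamp0 0.81 [0.552 0.373 0.039]
clamp0 0.54 [0.559 0.277 0.042]
clamp0 0.49 [0.331 0.069 0.   ]
clamp0 0.48 [0.547 0.093 0.04 ]
shift [  -0.5 -105.8  190. ] rot [ 0.001  0.001 -0.001] j7 35.3
```

View pics/s10.png

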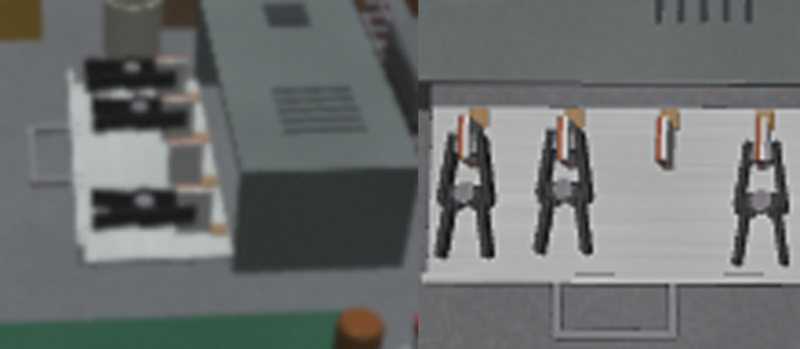

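All three clamps grip walls 0, 1 and 3 level, with pivots about 30 mm in front of the edge. Next I push the tray home with closed fingers against the front of the bar.

```bash
python3 -m inch '[0,0,-50,30,0,0,0, 0,-15,-106,70,0,0,0, 0,-20,-106,130,0,0,0, 0,-20,-106,170,0,0,0, 0,-20,-106,190,0,0,0]'
python3 -c "
from h import *
plan(.385,.234,.034,0)"
```

```text
time: 26.55
tool_pos: [0.3785, 0.2325, 0.1898]
tool_rot: [[-1.0, 0.001, -0.003], [0.001, 1.0, -0.001], [0.003, -0.001, -1.0]]
ft_force: [0.6, -0.5, -0.3]
grip_width: 0.0003
grasp_force: 0.0
shift [-6.5  1.5 -3.2] rot [-0.001 -0.003 -0.001] j7 36.5
```

```bash
python3 -m inch '[0,-20,1,-2,0,0,0, 0,-32,1,-2,0,0,0, 0,-45,1,-2,0,0,0, 0,-60,1,-2,0,0,0, 0,-76,1,-2,0,0,0]'
python3 -m inch '[0,-16,0,0,0,0,0, 0,-32,0,0,0,0,0, 0,-46,0,0,0,0,0, 0,-58,0,0,0,0,0, 0,-66,0,0,0,0,0]'
```

```text
time: 27.18
tool_pos: [0.4547, 0.2341, 0.1944]
tool_rot: [[-1.0, -0.001, -0.001], [-0.001, 1.0, -0.0], [0.001, -0.0, -1.0]]
ft_force: [-3.9, 1.7, -2.2]
grip_width: 0.0004
grasp_force: 2.0
time: 27.8
tool_pos: [0.5213, 0.2339, 0.1946]
tool_rot: [[-1.0, 0.0, 0.0], [0.0, 1.0, 0.0], [-0.0, 0.0, -1.0]]
ft_force: [-3.8, 0.8, 0.1]
grip_width: 0.0005
grasp_force: 1.7
```

```bash
python3 -m inch '[0,-4,0,0,0,0,0, 0,-8,0,0,0,0,0, 0,-10,0,0,0,0,0, 0,-12,0,0,0,0,0, 0,-12,0,0,0,0,0]'
```

```text
time: 28.42
tool_pos: [0.5292, 0.2344, 0.1944]
tool_rot: [[-1.0, -0.002, -0.007], [-0.002, 1.0, -0.003], [0.007, -0.003, -1.0]]
ft_force: [-13.2, -1.0, 9.4]
grip_width: 0.0006
grasp_force: 6.5
```

```bash
python3 -m inch '[0,12,0,0,0,0,0, 0,40,0,0,0,0,0, 0,70,0,-20,0,0,0, 0,110,0,-70,0,0,0, 0,140,0,-130,0,0,0]'
python3 - <<'E'
from h import *
p=shot('side'); q=shot('top')
a=cv2.resize(p['frame'][110:210,230:350,::-1],(480,400),interpolation=cv2.INTER_CUBIC)
b=cv2.resize(q['frame'][100:196,125:230,::-1],(438,400),interpolation=cv2.INTER_CUBIC)
cv2.imwrite('pics/s11.png',cv2.resize(np.hstack([a,b]),(800,349)))
for p in (p,q): 
  for l in ('tray_handle','clamp0_jaw','clamp0','sandblock','wagon','glue'):
    for d in env.place_of(p,l)[:5]: 
        X=w(p,d['point']); print(l,round(d['conf'],2),X)
E
```

```text
time: 29.05
tool_pos: [0.3939, 0.2337, 0.32]
tool_rot: [[-1.0, -0.0, 0.0], [-0.0, 1.0, -0.0], [-0.0, -0.0, -1.0]]
ft_force: [1.5, 1.5, 0.9]
grip_width: 0.0003
grasp_force: 0.0
tray_handle 0.94 [0.543 0.234 0.027]
clamp0_jaw 0.7 [ 0.478 -0.131  0.012]
clamp0_jaw 0.32 [0.673 0.283 0.044]
clamp0 0.69 [ 0.765 -0.231 -0.002]
clamp0 0.66 [ 0.334  0.066 -0.003]
clamp0 0.65 [0.674 0.285 0.043]
clamp0 0.57 [ 0.189 -0.331  0.003]
clamp0 0.56 [ 0.431 -0.13   0.001]
sandblock 0.82 [ 0.533 -0.228  0.001]
sandblock 0.31 [0.703 0.282 0.013]
wagon 0.9 [ 0.5   -0.501 -0.002]
wagon 0.7 [ 0.568  0.519 -0.002]
wagon 0.38 [0.676 0.287 0.044]
glue 0.75 [ 0.766 -0.233 -0.   ]
tray_handle 0.97 [0.543 0.232 0.026]
clamp0_jaw 0.66 [ 0.477 -0.137  0.01 ]
clamp0 0.68 [0.669 0.374 0.04 ]
clamp0 0.63 [ 0.431 -0.134  0.005]
clamp0 0.59 [ 0.185 -0.333  0.002]
clamp0 0.55 [0.669 0.093 0.037]
clamp0 0.52 [0.33  0.064 0.002]
sandblock 0.66 [ 0.528 -0.234 -0.002]
wagon 0.55 [ 0.502 -0.509  0.002]
glue 0.68 [ 0.764 -0.231 -0.001]
glue 0.54 [0.64  0.235 0.001]
```

View pics/s11.png

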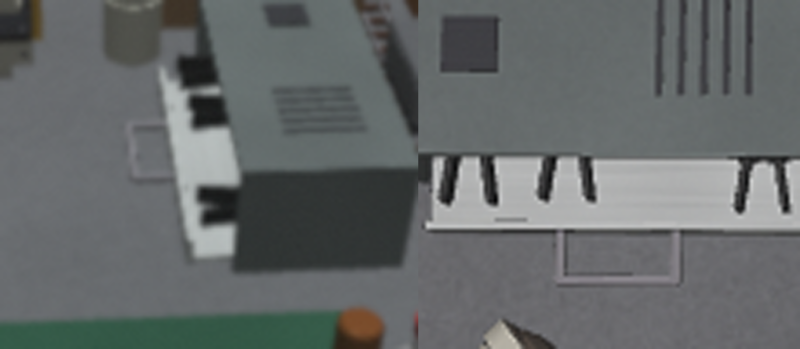

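The tray is home (handle at x≈0.543), the clamps are still on with their handles towards the front, and the gripper is clear.

```bash
python3 -c "
from h import *
print(env.sign_off())"
```

```text
the job is handed in; nothing more can be done
None
```

The job is handed in, with no verdict returned: all three black clamps grip walls 1, 2 and 4 from the left, level, the tray is pushed home, and the glue, wagon and sanding block read where they began (mug and paint pot not re-measured).

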